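# Clear the recipe card and hold its spring clip open over the edge

### The job

I need to slip a new sheet over the recipe card, and the tall jar on the coaster board stands in my way: swap it with the small cup, so that the cup stands upright in the recess in front of the card and the jar in the other one, both let go. Then take the spring clip off the wall of the steel nozzle box by squeezing its handles, and hold it wide open astride the middle of the card's top edge, with the lips of both jaws wholly below the edge, one on each side, and nothing of the clip touching the card. Finish there, still holding the clip open while I slide the sheet in, and leave the other things on the worktop where they are.

Things in the scene. Friction and masses are not known exactly. Their poses are not given: they have to be found in the camera images.
- stand: fixed recipe-card stand: slotted wooden foot 44 x 132 x 24 mm with a stiff A6 card (105 wide, 3 mm thick) upright in it. Origin under the middle of the foot; z up, y along the card, x through the card; the ruled front of the card looks to -x
- card_edge (a point): middle of the card's top edge, 154 mm above the worktop; axes as the stand's (y along the edge, x through the card)
- tray: fixed wooden coaster board 90 (x) x 205 (y) x 14 mm in front of the card, with two round recesses 56 mm wide and 6 mm deep, 110 mm apart along y. Origin under its middle
- tray_hole0 (a point): middle of the mouth (14 mm above the worktop) of the recess in front of the card; the recess floor is 6 mm lower. The jar stands here at first
- tray_hole1 (a point): the same for the other recess, beside the card. The cup stands here at first
- tall_jar: round spice jar with screw lid, 42 mm in diameter, 106 mm tall, 0.11 kg (varies); origin at the middle of its underside, z up
- small_cup: small translucent cup, 60 mm tall, 50 mm wide at the rim tapering to 36 mm at the foot, 0.055 kg; origin at the middle of its underside, z up
- pan: fixed straight-sided open steel box 108 (x) x 176 (y) x 65 mm with 3 mm walls, a few piping nozzles inside. Origin under its middle. The clip sits on its front (-x) wall; the worktop before that wall is clear for 16 cm
- clip: steel spring clip, 120 g: two levers on a pivot pin, handles up, jaws down; this is the lever on its +x side. Origin on the pin, y along it, z up and x across the levers when shut. Shut on the box wall it stands upright, the coil on its pin (radius 5 mm) resting on the rim: origin 70 mm above the worktop. As the clip opens evenly this lever leans by half the joint value, its z axis towards -x
- clip_lever (a joint): opening angle of the clip (rad): 0 shut on the 3 mm wall, 0.6 at its stop. Handles: flat plates 30 mm wide (y), rising 39 mm above the pin, splayed in a V 45 mm over the outer faces at the top when shut; squeezed along x to the stop they are parallel, 21 mm over the outer faces. A spring shuts it: about 4 N at the handles starts it opening, 8 N holds it at the stop
- clip_lip_a (a point): inner lower edge, mid-width, of the +x lever's lip, 34 mm below the pin. The jaws are 44 mm wide (y) and end in flat lips 8 mm tall, 18 to 23 mm apart when the clip is fully open
- clip_lip_b (a point): the same point on the -x lever's lip
- cutter_ring: bystander: fluted steel cutter ring, 62 mm across, 28 mm tall, origin under its middle
- nozzle: bystander: steel piping nozzle standing on the worktop, a cone 27 mm across at its foot, 30 mm tall, origin under its middle
- timer: bystander: round kitchen timer, 68 mm across, 60 mm tall, origin under its middle

How it is judged:
By the outcome, as a careful person would: the job done as asked, in the order asked, and still so for the second after the job is handed in, while the arm keeps its last pose, push and grip.
It also fails if it takes over 72 s, if anything falls off the work surface, if the arm or the gripper's body presses on something with over 40 N, if the wrist force passes 120 N, or if a joint passes its speed limit or range.

### The arm

A 6-joint arm with a two-finger parallel gripper is mounted at the origin on a cart in front of the work surface, level with it; the furniture and walls round the work are solid. World frame = base frame: x ahead of the robot, y to its left, z up, the work surface at z = 0. Lengths are in mm, angles in rad, forces in N, time in s.
With the tool pointing down it reaches from about 275 to 750 mm from the base axis. Payload 10.2 kg.
Tool frame: the origin (TCP) lies between the finger pads; the fingertips stand 11 mm ahead of it and the grasp point (between the pads) lies 8 mm behind it; z points along the fingers, y is the line along which they close (so a half turn about z gives the same grasp; the last joint's range is limited). The gripper opens to 85 mm and grips with 20 to 120 N. Pads are 22 mm wide; open, the fingers measure 114 mm over their backs; the gripper's body (76 mm by 85 mm) begins 54 mm behind the grasp point. The pads swing forward as they close: fully open they stand 13 mm farther back than shut.
Start: joints at [-1.534, 0.313, 1.498, -0, 1.331, -0.223], TCP at [134.852, -507.391, 242.294] pointing down, gripper open.
Joint ranges: [-2.94, 2.94], [-0.97, 2.17], [0.19, 2.56], [-1.23, 4.37], [0.02, 3.11], [-2.88, 2.88]. Speed limits (rad/s): [2.39, 2.39, 3.01, 3.14, 3.14, 3.14].

### API

Orientations are given as a unit quaternion [w, x, y, z].
In Python, from rig import sense, eyes, finish_job gives the robot as it stands.
- The arm moves only by the shell command python3 -m jog 'ROWS' [FORCE]. ROWS is JSON, a list of rows, each a list of 7 numbers: the shift along the tool's x, y, z in m, then the turn, a rotation vector about the tool's x, y, z in rad, then the finger opening in m, from 0 to 0.0854. In form: [[dx, dy, dz, rx, ry, rz, gripper], ...]. A call has 1 to 5 rows; each row shifts and turns the commanded pose from where the row before left it, along the tool's axes as they then stand; what a row does not reach is not made up. A row lasts 1/10 s, in which the tool goes at most 50 mm and 8.59 degrees, less where a joint would pass 70% of its speed; a pose out of reach is approached as far as the arm can. A call is refused whole if a number of a shift passes 0.05 or a number of a turn 0.15, either way. A call with a gripper value outside its range is refused whole. The fingers move at their own pace and stop on an object; FORCE is the grip in N (left out, the last holds). Time passes only in rows, so rows that do not move let the fingers close. It gives the time, the measured TCP pose, the force, the opening and the grip force at its end, in the units of the state.
- sense(): the state, without advancing time (a new reading comes with each control period).
- eyes.capture(name): name is "scene" or "top" or "wrist"; returns the picture (400x640x3 uint8, red, green, blue); there is no depth.
- eyes.calibration(name): a dict with "fx", "fy", "cx", "cy" (pixels), "dist" ([k1, k2, p1, p2, k3] as OpenCV has them; the pictures are not rectified), "cam_to_world" (4x4, takes a point from camera to world coordinates); the wrist camera has in their place "mount" (4x4, takes a point from camera to tool coordinates, whose origin is the TCP and whose axes are the flange's). Camera axes: x right, y down, z forward; pixel columns grow to the right and rows downward; lengths in mm; the calibration is good to about 2 mm. A picture is of the moment at which its call begins: read the wrist's pose just before it. calibration takes no time and is no camera call.
- finish_job(): hands the job in; it is judged then, once.
The state is a dict: "time_s": time; "joints": joint angles; "dq": joint speeds; "tau": joint torques, N m; "eef_pos": TCP position; "ee_rot": TCP orientation; "force": force on the tool from outside, world axes, zero at the start; "wrist_torque": the same for the moment, N m; "grip_width": opening from 0.0 (shut) to 1.0 (fully open); "grip_force": force on a finger pad.
Only numpy, scipy, OpenCV 4.12 (cv2) and the standard library are available. Lean on these libraries where they do the work, as an engineer would, in place of code of your own. Each camera call takes 0.05 s, during which the arm holds its last target. There are 200 camera calls.

## Working session

There is one attempt and no reset: what is moved stays moved. The work goes in short steps, Python scripts to look and compute and a shell command to move; the robot and the scene stay as the last step left them, time stands still between calls to the robot, and variables do not carry over. Pictures are saved under pics/ and viewed, at most 12 in all, crops included, and the job is handed in when it is done.

```bash
mkdir -p pics; ls
python3 - <<'E'
from rig import sense, eyes
import cv2,numpy as np
np.set_printoptions(precision=4,suppress=True)
s=sense();print(s['time_s'],s['eef_pos'],s['ee_rot'],s['grip_width'])
for n in ["scene","top"]:
    c=eyes.calibration(n);print(n,c)
    cv2.imwrite(f"pics/{n}0.png",eyes.capture(n)[:,:,::-1])
print(eyes.calibration("wrist"))
E
```

```text
pics
0.0 [ 134.8504 -507.138   241.7426] [-0.0006  0.9916  0.1295  0.0001] 0.9978378652269232
scene {'fx': 383.66820581608494, 'fy': 383.66820581608494, 'cx': 322.7757599060168, 'cy': 198.04032176044583, 'dist': array([-0.0808,  0.    ,  0.    ,  0.    ,  0.    ]), 'cam_to_world': array([[  -0.904 ,   -0.1676,    0.3933,   64.997 ],
       [  -0.4273,    0.3817,   -0.8196, 1073.1835],
       [  -0.0128,   -0.909 ,   -0.4166,  649.397 ],
       [   0.    ,    0.    ,    0.    ,    1.    ]])}
top {'fx': 400.9289947546598, 'fy': 400.9289947546598, 'cx': 318.909668228378, 'cy': 204.30735578773348, 'dist': array([-0.1006,  0.    ,  0.    ,  0.    ,  0.    ]), 'cam_to_world': array([[  -0.0264,   -0.9973,    0.0687,  502.0305],
       [  -0.9996,    0.0272,    0.0102,   30.6076],
       [  -0.012 ,   -0.0684,   -0.9976, 1165.9067],
       [   0.    ,    0.    ,    0.    ,    1.    ]])}
{'fx': 318.29637261929565, 'fy': 318.29637261929565, 'cx': 315.3553867837694, 'cy': 199.29873040773464, 'dist': array([-0.0499,  0.    ,  0.    ,  0.    ,  0.    ]), 'mount': array([[   0.0004,   -0.9635,   -0.2678,   68.9293],
       [   1.    ,    0.0008,   -0.0012,   -0.4158],
       [   0.0014,   -0.2678,    0.9635, -131.7329],
       [   0.    ,    0.    ,    0.    ,    1.    ]])}
```

View pics/top0.png

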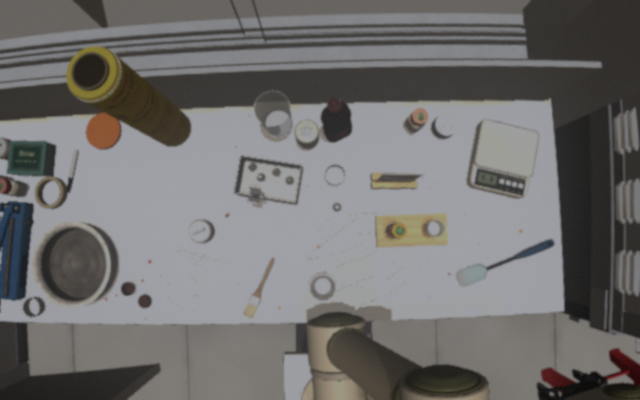

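View pics/scene0.png

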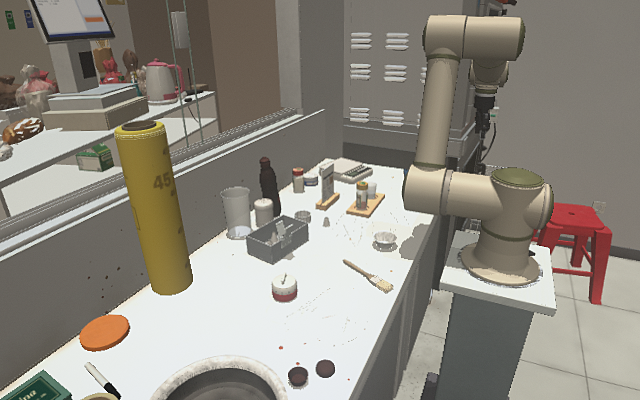

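The top view shows the tray at about (411,230), with the jar at (397,230) and the cup at (433,228). The card stand is at (394,181), the box at (269,180) and the clip on its front wall at about (257,195). I'll enlarge it to read positions.

```bash
python3 - <<'E'
import cv2,numpy as np
im=cv2.imread("pics/top0.png")
a=cv2.resize(im[145:255,225:305],None,fx=5,fy=5,interpolation=cv2.INTER_CUBIC)
b=cv2.resize(im[145:255,365:455],None,fx=5,fy=5,interpolation=cv2.INTER_CUBIC)
a=cv2.copyMakeBorder(a,0,0,0,0,0)[:,:345]
cv2.imwrite("pics/c1.png",np.hstack([a,b]))
E
cat > h.py <<'E'
from rig import sense, eyes
import numpy as np, cv2
from scipy.spatial.transform import Rotation as R
np.set_printoptions(precision=3,suppress=True)
def tool():
    s=sense();T=np.eye(4);q=s['ee_rot'];T[:3,:3]=R.from_quat([q[1],q[2],q[3],q[0]]).as_matrix();T[:3,3]=s['eef_pos'];return T
def cam(n,T=None):
    c=eyes.calibration(n);K=np.array([[c['fx'],0,c['cx']],[0,c['fy'],c['cy']],[0,0,1.]])
    return K,np.array(c['dist'],float),(c['cam_to_world'] if n!='wrist' else (tool() if T is None else T)@c['mount'])
def pix(n,uv,z,T=None):
    K,d,M=cam(n,T);p=cv2.undistortPoints(np.array([[uv]],float),K,d)[0,0]
    r=M[:3,:3]@[p[0],p[1],1];return M[:3,3]+r*(z-M[2,3])/r[2]
def proj(n,P,T=None):
    K,d,M=cam(n,T);I=np.linalg.inv(M);return cv2.projectPoints(np.array(P,float).reshape(-1,3),cv2.Rodrigues(I[:3,:3])[0],I[:3,3],K,d)[0][:,0]
def snap(n,f):
    T=tool();im=eyes.capture(n);cv2.imwrite(f"pics/{f}.png",im[:,:,::-1]);np.save(f"pics/{f}.npy",T);return T
def delta(pos,yaw):
    """shift in tool axes (mm) and rotation vector to a tool-down pose; yaw = world angle of tool x"""
    T=tool();D=R.from_euler('z',yaw).as_matrix()@np.diag([1,-1,-1.])
    return T[:3,:3].T@(np.array(pos)-T[:3,3]), R.from_matrix(T[:3,:3].T@D).as_rotvec()
E
```

```text
(no output)
```

View pics/c1.png

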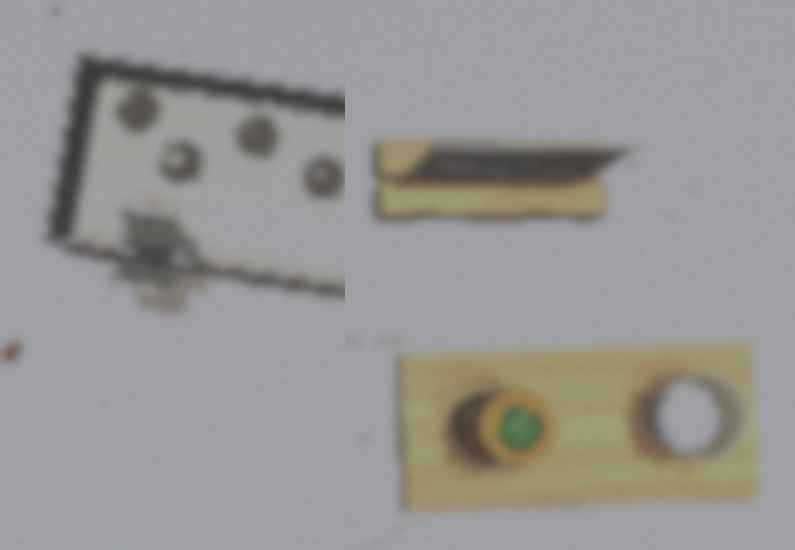

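The crop shows the tray corners at (403,353), (750,343), (757,495) and (407,510). The jar lid is at (515,425), the cup rim at (693,415), the clip at about (155,252), and the front edge of the foot at (378,217)-(606,215).

Run:
```python
from h import *
L=lambda X,Y:(225+X/5-.4,145+Y/5-.4)
B=lambda X,Y:(365+(X-345)/5-.4,145+Y/5-.4)
c=np.array([pix('top',B(*p),14) for p in [(403,353),(750,343),(757,495),(407,510)]])
print('tray',c,c.mean(0)); e=(c[0]+c[3]-c[1]-c[2]);print('yaw',np.arctan2(-e[0],e[1]))
m=c.mean(0);u=e/np.linalg.norm(e)
print('h0',m+55*u,'h1',m-55*u)
print('jar lid',pix('top',B(515,425),106),'cup',pix('top',B(693,415),68))
f=np.array([pix('top',B(*p),24) for p in [(378,217),(606,215),(376,142)]]);print('foot',f)
print('rimfront',[pix('top',L(*p),65) for p in [(55,240),(345,292)]],'clip',pix('top',L(155,252),70))
print('boxback',[pix('top',L(*p),65) for p in [(88,62),(345,103)]])
for p in [(500,60,242),(300,-250,242)]: print(delta(p,0))
```

```text
tray [[ 545.524 -121.523   14.   ]
 [ 545.621 -323.55    14.   ]
 [ 457.847 -323.78    14.   ]
 [ 455.516 -120.735   14.   ]] [ 501.127 -222.397   14.   ]
yaw 0.005993884128740808
h0 [ 500.797 -167.398   14.   ] h1 [ 501.457 -277.396   14.   ]
jar lid [ 502.317 -167.441  106.   ] cup [ 504.893 -273.31    68.   ]
foot [[ 623.429 -108.691   24.   ]
 [ 621.144 -240.145   24.   ]
 [ 666.765 -109.139   24.   ]]
rimfront [array([616.771, 272.299,  65.   ]), array([583.398, 111.486,  65.   ])] clip [608.006 215.587  70.   ]
boxback [array([716.264, 252.752,  65.   ]), array([688.62 , 109.228,  65.   ])]
(array([ 498.6  , -454.34 ,    0.421]), array([-0.001, -0.   ,  0.26 ]))
(array([ 225.676, -206.121,    0.086]), array([-0.001, -0.   ,  0.26 ]))
```

```bash
J="python3 -m jog"
$J '[[0,0,0,0,0,-0.145,0.0854],[0,0,0,0,0,-0.145,0.0854],[0,0,0,0,0,-0.145,0.0854],[0,0,0,0,0,-0.145,0.0854],[0,0,0,0,0,-0.145,0.0854]]' >/dev/null
$J '[[0,0,0,0,0,-0.145,0.0854],[0,0,0,0,0,-0.145,0.0854],[0,0,0,0,0,-0.145,0.0854],[0,0,0,0,0,-0.145,0.0854],[0,0,0,0,0,0,0.0854]]'
$J '[[0.03,0.036,0,0,0,0,0.0854],[0.03,0.036,0,0,0,0,0.0854],[0.03,0.036,0,0,0,0,0.0854],[0.03,0.036,0,0,0,0,0.0854],[0.03,0.036,0,0,0,0,0.0854]]' >/dev/null
$J '[[0.03,0.036,0,0,0,0,0.0854],[0.03,0.036,0,0,0,0,0.0854],[0.03,0.036,0,0,0,0,0.0854],[0.03,0.036,0,0,0,0,0.0854],[0.03,0.036,0,0,0,0,0.0854]]'
python3 - <<'E'
from h import *
snap('wrist','w1'); T=tool();print(T, delta((502,-168,88),np.pi/2),sense()['joints'])
E
```

```text
time_s: 1.1
eef_pos: [134.8, -507.2, 242.0]
ee_rot: [-0.0, 0.709, 0.705, 0.0]
force: [-0.2, 0.3, 0.9]
grip_width: 0.999
grip_force: 0.0
time_s: 2.1
eef_pos: [497.9, -208.0, 242.2]
ee_rot: [-0.0, 0.711, 0.703, -0.0]
force: [0.0, -0.9, 0.4]
grip_width: 1.001
grip_force: 0.0
[[   0.006    1.       0.002  501.538]
 [   1.      -0.006    0.002 -203.751]
 [   0.002    0.002   -1.     242.011]
 [   0.       0.       0.       1.   ]] (array([ 35.444,  -0.039, 154.083]), array([ 0.002, -0.002, -0.006])) [-0.604  0.349  1.449  0.003  1.343 -0.598]
```

View pics/w1.png

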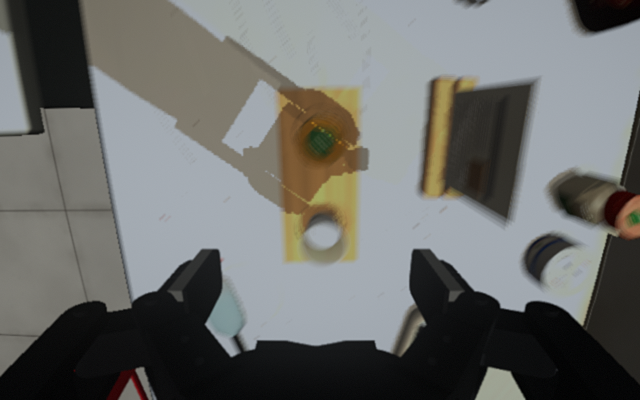

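The wrist view is slightly blurred. The jar lid is at (321,140), the cup at (323,230) and the card's top edge runs from about (540,80) to (508,225), all consistent with the top view. I'll check the numbers and descend on the jar.

Run:
```python
from h import *
T=np.load('pics/w1.npy')
print('jar',pix('wrist',(321,138),114,T),'cup',pix('wrist',(323,230),68,T))
print('card',pix('wrist',(539,80),154,T),pix('wrist',(508,226),154,T))
print('traytop',pix('wrist',(282,261),14,T),pix('wrist',(358,261),14,T),pix('wrist',(278,88),14,T),pix('wrist',(360,88),14,T))
print(T[:3,3],delta((502,-167,88),np.pi/2))
```

```text
jar [ 503.842 -160.159  114.   ] cup [ 506.172 -256.866   68.   ]
card [ 649.611 -118.832  154.   ] [ 642.975 -222.501  154.   ]
traytop [ 456.257 -318.264   14.   ] [ 550.762 -319.248   14.   ] [ 459.552 -114.35    14.   ] [ 547.842 -115.198   14.   ]
[ 497.905 -207.966  242.227] (array([ 36.444,  -0.045, 154.085]), array([ 0.002, -0.002, -0.006]))
```

```bash
J="python3 -m jog"
$J '[[0.013,0,0.03,0,0,0,0.0854],[0.013,0,0.035,0,0,0,0.0854],[0.011,0,0.035,0,0,0,0.0854],[0,0,0.035,0,0,0,0.0854],[0,0,0.035,0,0,0,0.0854]]' >/dev/null
$J '[[0,0,0,0,0,0,0.03],[0,0,0,0,0,0,0.03],[0,0,0,0,0,0,0.03],[0,0,0,0,0,0,0.03],[0,0,0,0,0,0,0.03]]' 40
$J '[[0,0,0,0,0,0,0.03],[0,0,0,0,0,0,0.03]]'
```

```text
time_s: 3.15
eef_pos: [498.0, -173.2, 74.3]
ee_rot: [0.002, 0.709, 0.705, 0.001]
force: [0.5, -0.9, 7.7]
grip_width: 0.473
grip_force: 40.1
time_s: 3.35
eef_pos: [498.0, -173.2, 74.3]
ee_rot: [0.002, 0.709, 0.705, 0.001]
force: [1.9, 0.5, 7.2]
grip_width: 0.472
grip_force: 40.1
```

```bash
J="python3 -m jog"
$J '[[0,0,-0.01,0,0,0,0.03],[0,0,-0.02,0,0,0,0.03],[0,-0.02,-0.005,0,0,0,0.03],[0,-0.025,0,0,0,0,0.03],[0,-0.025,0,0,0,0,0.03]]' >/dev/null
$J '[[0,-0.025,0,0,0,0,0.03],[0,-0.02,0.005,0,0,0,0.03],[0,0,0.02,0,0,0,0.03],[0,0,0.012,0,0,0,0.03],[0,0,0.005,0,0,0,0.03]]'
$J '[[0,0,0,0,0,0,0.03],[0,0,0,0,0,0,0.03]]'
python3 - <<'E'
from h import *
snap('wrist','w2');print(tool())
E
```

```text
time_s: 4.35
eef_pos: [382.1, -172.0, 65.7]
ee_rot: [0.0, 0.709, 0.705, 0.0]
force: [3.6, 3.9, 34.1]
grip_width: 0.474
grip_force: 41.1
time_s: 4.55
eef_pos: [382.1, -172.0, 65.9]
ee_rot: [0.0, 0.709, 0.705, 0.0]
force: [-0.4, 0.3, -2.2]
grip_width: 0.477
grip_force: 40.4
[[   0.006    1.       0.001  382.079]
 [   1.      -0.006   -0.001 -171.989]
 [  -0.001    0.001   -1.      65.859]
 [   0.       0.       0.       1.   ]]
```

View pics/w2.png

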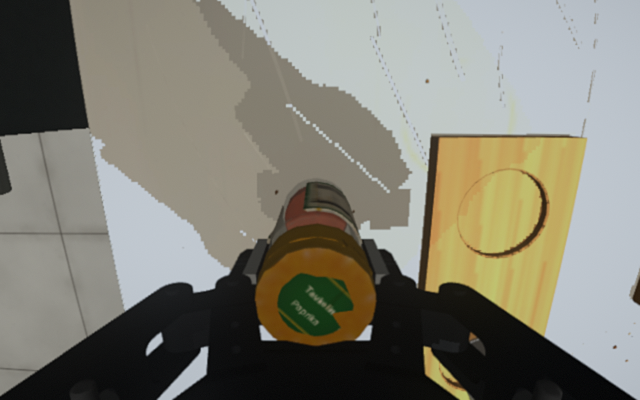

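The jar stands upright on the worktop with its lid centre at about (316,302). Recess 0 is empty, centred at about (503,212), and the tray's far corners are at (437,136) and (586,138).

```bash
python3 - <<'E'
from h import *
T=np.load('pics/w2.npy')
print('jarlid',pix('wrist',(316,302),106,T));print('h0',pix('wrist',(503,212),14,T));print('corners',pix('wrist',(437,137),14,T),pix('wrist',(586,138),14,T),pix('wrist',(425,380),14,T),pix('wrist',(546,335),14,T))
E
J="python3 -m jog"
$J '[[0,0,0,0,0,0,0.0854],[0,0,0,0,0,0,0.0854],[0,0,0,0,0,0,0.0854],[0,0,-0.02,0,0,0,0.0854],[0,0,-0.05,0,0,0,0.0854]]'
$J '[[0,0,-0.03,0,0,0,0.0854],[-0.03,0.03,0,0,0,0,0.0854],[-0.03,0.03,0,0,0,0,0.0854],[-0.03,0.03,0,0,0,0,0.0854],[0,0.025,0,0,0,0,0.0854]]'
$J '[[0,0,0,0,0,0,0.0854],[0,0,0,0,0,0,0.0854]]'
python3 - <<'E'
from h import *
snap('wrist','w3');print(tool())
E
```

```text
jarlid [ 383.217 -163.925  106.   ]
h0 [ 498.871 -163.093   14.   ]
corners [ 453.06  -117.638   14.   ] [ 543.546 -117.56    14.   ] [ 462.527 -291.841   14.   ] [ 546.412 -255.273   14.   ]
time_s: 5.1
eef_pos: [380.4, -170.7, 133.8]
ee_rot: [-0.004, 0.709, 0.705, -0.0]
force: [1.5, -0.5, 0.2]
grip_width: 0.997
grip_force: 0.0
time_s: 5.6
eef_pos: [497.4, -265.5, 165.0]
ee_rot: [0.0, 0.71, 0.704, -0.0]
force: [0.4, 1.0, -0.3]
grip_width: 1.003
grip_force: 0.0
time_s: 5.8
eef_pos: [496.1, -262.2, 164.9]
ee_rot: [-0.001, 0.709, 0.705, -0.0]
force: [0.3, 0.6, 0.0]
grip_width: 1.001
grip_force: 0.0
[[   0.006    1.      -0.001  495.764]
 [   1.      -0.006    0.001 -262.161]
 [   0.001   -0.001   -1.     165.087]
 [   0.       0.       0.       1.   ]]
```

View pics/w3.png

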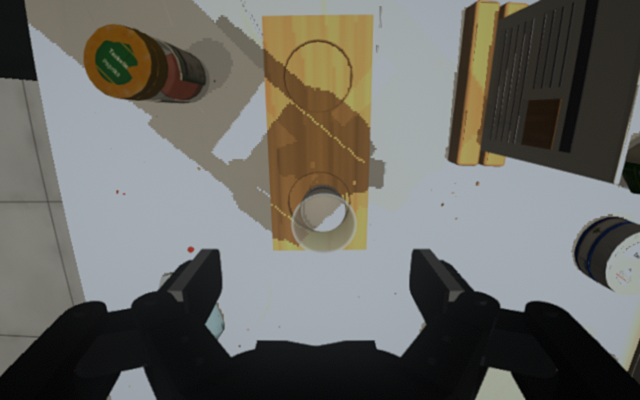

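The jar stands free on the worktop. The cup rim is centred at (324,220), recess 1 at (320,204), recess 0 at (319,77), and the card's top edge is on the right.

Run:
```python
from h import *
T=np.load('pics/w3.npy')
print('cup',pix('wrist',(324,220),68,T));print('h1',pix('wrist',(320,203),14,T),'h0',pix('wrist',(319,77),14,T))
print('foot',pix('wrist',(472,2),24,T),pix('wrist',(455,162),24,T), 'cardend',pix('wrist',(624,184),154,T))
print('jar',pix('wrist',(120,62),106,T))
```

```text
cup [ 503.388 -273.22    68.   ]
h1 [ 501.072 -275.38    14.   ] h0 [ 500.388 -165.438   14.   ]
foot [ 619.918 -109.825   24.   ] [ 618.388 -235.992   24.   ] cardend [ 646.345 -226.166  154.   ]
jar [ 385.926 -164.566  106.   ]
```

```bash
J="python3 -m jog"
$J '[[-0.006,0.004,0.03,0,0,0,0.0854],[-0.006,0.004,0.034,0,0,0,0.0854],[0,0,0.034,0,0,0,0.0854],[0,0,0.034,0,0,0,0.0854],[0,0,0,0,0,0,0.0854]]' 
$J '[[0,0,0,0,0,0,0.03],[0,0,0,0,0,0,0.03],[0,0,0,0,0,0,0.03],[0,0,0,0,0,0,0.03],[0,0,0,0,0,0,0.03]]' 30
$J '[[0,0,0,0,0,0,0.03],[0,0,0,0,0,0,0.03]]'
```

```text
time_s: 6.35
eef_pos: [501.7, -272.9, 29.9]
ee_rot: [-0.004, 0.709, 0.705, -0.0]
force: [-0.5, 0.1, -0.3]
grip_width: 1.002
grip_force: 0.0
time_s: 6.85
eef_pos: [504.8, -275.3, 35.5]
ee_rot: [0.002, 0.709, 0.705, -0.0]
force: [-3.2, 0.5, 7.5]
grip_width: 0.547
grip_force: 29.0
time_s: 7.05
eef_pos: [504.8, -275.4, 35.6]
ee_rot: [0.002, 0.709, 0.705, -0.0]
force: [-3.0, 0.3, 8.1]
grip_width: 0.548
grip_force: 29.0
```

```bash
J="python3 -m jog"
$J '[[0,0,-0.01,0,0,0,0.03],[0,0,-0.02,0,0,0,0.03],[0.02,-0.001,-0.005,0,0,0,0.03],[0.022,-0.001,0,0,0,0,0.03],[0.022,-0.001,0,0,0,0,0.03]]' >/dev/null
$J '[[0.022,-0.001,0,0,0,0,0.03],[0.021,0,0,0,0,0,0.03],[0,0,0,0,0,0,0.03],[0,0,0.01,0,0,0,0.03],[0,0,0,0,0,0,0.03]]'
python3 - <<'E'
from h import *
snap('wrist','w4');print(tool()[:3,3])
E
```

```text
time_s: 8.05
eef_pos: [500.3, -167.6, 57.1]
ee_rot: [-0.001, 0.709, 0.705, -0.0]
force: [0.5, -0.7, -1.2]
grip_width: 0.545
grip_force: 30.7
[ 500.466 -167.843   57.526]
```

View pics/w4.png

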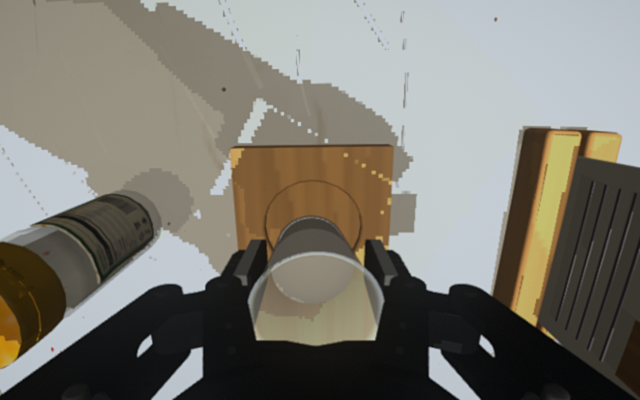

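The cup hangs upright over recess 0, with its foot inside the ring centred at (313,225). I'll lower it, let go, and fetch the jar.

```bash
J="python3 -m jog"
$J '[[0,0,0.01,0,0,0,0.03],[0,0,0.01,0,0,0,0.03],[0,0,0.003,0,0,0,0.03],[0,0,0,0,0,0,0.03],[0,0,0,0,0,0,0.03]]' 
$J '[[0,0,0,0,0,0,0.0854],[0,0,0,0,0,0,0.0854],[0,0,0,0,0,0,0.0854],[0,0,0,0,0,0,0.0854],[0,0,-0.02,0,0,0,0.0854]]'
$J '[[0,0,-0.05,0,0,0,0.0854],[0,0,-0.05,0,0,0,0.0854],[0,-0.03,0,0,0,0,0.0854],[0,-0.03,0,0,0,0,0.0854],[0.003,-0.03,0,0,0,0,0.0854]]' >/dev/null
$J '[[0,-0.027,0,0,0,0,0.0854],[0,0,0,0,0,0,0.0854],[0,0,0,0,0,0,0.0854]]'
python3 - <<'E'
from h import *
snap('top','t2');snap('wrist','w5');print(tool()[:3,3])
for f in('w5',):
  im=cv2.imread('pics/w5.png');t=cv2.imread('pics/t2.png')[145:255,365:455]
  cv2.imwrite('pics/c5.png',np.hstack([im,cv2.resize(t,(160,196))[:, :] if 0 else cv2.copyMakeBorder(cv2.resize(t,(160,196)),0,204,0,0,0)]))
E
```

```text
time_s: 8.6
eef_pos: [500.5, -167.9, 35.3]
ee_rot: [-0.0, 0.709, 0.705, -0.0]
force: [-4.8, 1.2, 9.4]
grip_width: 0.546
grip_force: 28.9
time_s: 9.1
eef_pos: [499.7, -166.9, 53.5]
ee_rot: [-0.002, 0.709, 0.705, -0.001]
force: [0.6, -0.2, 0.8]
grip_width: 1.0
grip_force: 0.0
time_s: 9.9
eef_pos: [384.2, -164.2, 155.6]
ee_rot: [0.001, 0.709, 0.705, 0.0]
force: [0.2, -0.2, -0.9]
grip_width: 1.0
grip_force: 0.0
[ 384.629 -164.088  155.377]
```

View pics/c5.png

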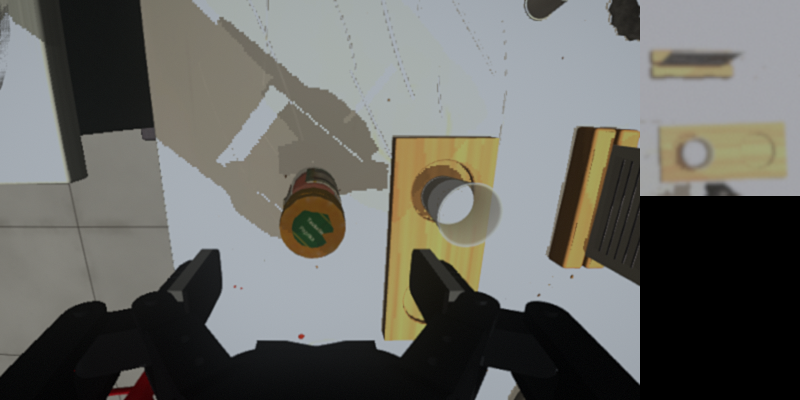

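The cup sits upright in recess 0. The jar lid is at (312,226), directly below the gripper. Next I grip the jar and move it over recess 1.

```bash
J="python3 -m jog"
python3 -c "
from h import *
print(pix('wrist',(312,226),106,np.load('pics/w5.npy')))"
$J '[[0,0,0.02,0,0,0,0.0854],[0,0,0.03,0,0,0,0.0854],[0,0,0.03,0,0,0,0.0854],[0,0,0.01,0,0,0,0.0854],[0,0,0,0,0,0,0.0854]]' 
$J '[[0,0,0,0,0,0,0.03],[0,0,0,0,0,0,0.03],[0,0,0,0,0,0,0.03],[0,0,0,0,0,0,0.03],[0,0,0,0,0,0,0.03]]' 40
$J '[[0,0,0,0,0,0,0.03]]'
```

```text
[ 383.473 -162.539  106.   ]
time_s: 10.5
eef_pos: [384.0, -163.6, 64.5]
ee_rot: [-0.001, 0.709, 0.705, -0.0]
force: [-0.8, 0.9, 0.1]
grip_width: 0.997
grip_force: 0.0
time_s: 11.0
eef_pos: [384.2, -164.2, 66.2]
ee_rot: [0.001, 0.709, 0.705, -0.0]
force: [-2.8, 0.5, 6.4]
grip_width: 0.474
grip_force: 39.3
time_s: 11.1
eef_pos: [384.2, -164.2, 66.2]
ee_rot: [0.001, 0.709, 0.705, -0.0]
force: [-2.4, 0.8, 6.9]
grip_width: 0.47
grip_force: 39.3
```

```bash
J="python3 -m jog"
$J '[[0,0,-0.015,0,0,0,0.03],[0,0,-0.025,0,0,0,0.03],[-0.02,0.015,0,0,0,0,0.03],[-0.023,0.02,0,0,0,0,0.03],[-0.023,0.023,0,0,0,0,0.03]]' >/dev/null
$J '[[-0.023,0.023,0,0,0,0,0.03],[-0.015,0.023,0,0,0,0,0.03],[-0.009,0.013,0,0,0,0,0.03],[0,0,0.015,0,0,0,0.03],[0,0,0,0,0,0,0.03]]'
python3 - <<'E'
from h import *
snap('wrist','w6');print(tool()[:3,3])
E
```

```text
time_s: 12.1
eef_pos: [499.6, -277.0, 88.8]
ee_rot: [-0.002, 0.709, 0.705, -0.0]
force: [0.0, 0.6, -2.1]
grip_width: 0.471
grip_force: 40.7
[ 499.766 -277.123   89.783]
```

View pics/w6.png

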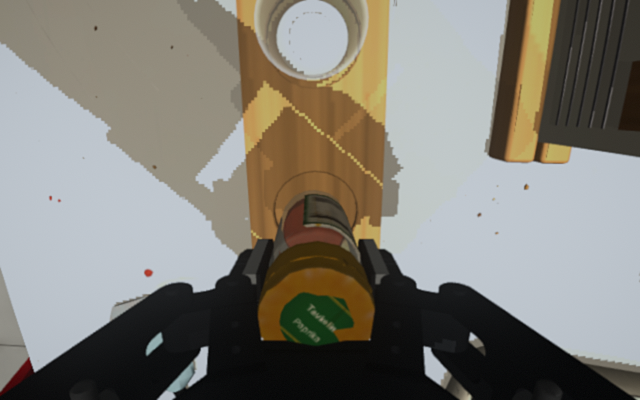

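```bash
J="python3 -m jog"
$J '[[0,0.001,0.01,0,0,0,0.03],[0,0,0.006,0,0,0,0.03],[0,0,0,0,0,0,0.03],[0,0,0,0,0,0,0.03]]' 
$J '[[0,0,0,0,0,0,0.0854],[0,0,0,0,0,0,0.0854],[0,0,0,0,0,0,0.0854],[0,0,-0.02,0,0,0,0.0854],[0,0,-0.045,0,0,0,0.0854]]'
$J '[[0,0,-0.045,0,0,0,0.0854],[0,0,-0.02,0,0,0,0.0854],[0.03,0.005,0,0,0,0,0.0854],[0.04,0.008,0,0,0,0,0.0854],[0.04,0.008,0,0,0,0,0.0854]]' >/dev/null
$J '[[0.04,0.008,0,0,0,0,0.0854],[0.04,0.008,0,0,0,0,0.0854],[0.04,0.008,0,0,0,0,0.0854],[0.04,0.008,0,0,0,0,0.0854],[0.04,0.008,0,0,0,0,0.0854]]' 
$J '[[0.04,0.008,0,0,0,0,0.0854],[0.04,0.008,0,0,0,0,0.0854],[0.04,0.008,0,0,0,0,0.0854],[0.04,0.008,0,0,0,0,0.0854],[0.03,0,0,0,0,0.1,0.0854]]' 
$J '[[0,0,0,0,0,0.1,0.0854],[0,0,0,0,0,0,0.0854],[0,0,0,0,0,0,0.0854],[0,0,0,0,0,0,0.0854]]'
python3 - <<'E'
from h import *
snap('wrist','w7');snap('top','t3');print(tool())
E
```

```text
time_s: 12.55
eef_pos: [501.2, -277.5, 74.2]
ee_rot: [-0.0, 0.709, 0.705, 0.0]
force: [0.3, -0.4, -1.8]
grip_width: 0.47
grip_force: 40.5
time_s: 13.05
eef_pos: [499.9, -276.5, 137.2]
ee_rot: [-0.003, 0.709, 0.705, -0.0]
force: [-0.3, 0.1, 0.9]
grip_width: 0.998
grip_force: 0.0
time_s: 14.05
eef_pos: [564.2, 33.8, 204.5]
ee_rot: [0.0, 0.709, 0.705, 0.0]
force: [-0.2, -0.8, 0.3]
grip_width: 0.995
grip_force: 0.0
time_s: 14.55
eef_pos: [597.4, 224.2, 204.1]
ee_rot: [-0.0, 0.744, 0.669, 0.0]
force: [0.7, -0.0, 0.2]
grip_width: 1.0
grip_force: 0.0
time_s: 14.95
eef_pos: [597.4, 221.2, 204.4]
ee_rot: [0.0, 0.776, 0.631, 0.0]
force: [0.7, -0.1, 0.6]
grip_width: 1.003
grip_force: 0.0
[[  0.204   0.979   0.    597.374]
 [  0.979  -0.204   0.    221.271]
 [  0.      0.     -1.    204.466]
 [  0.      0.      0.      1.   ]]
```

View pics/w7.png

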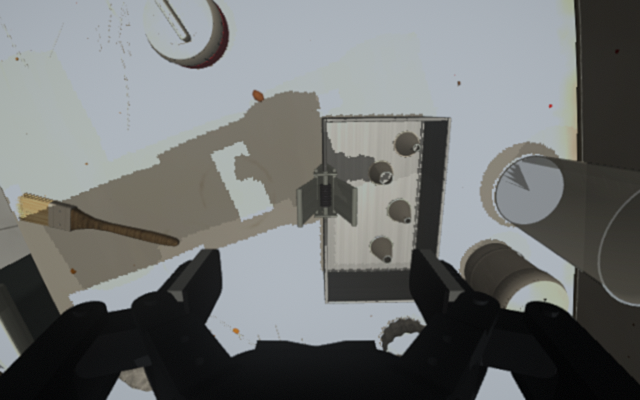

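The clip on the box's front wall looks aligned with the gripper's yaw: the wall is vertical in the picture at u≈325. The outer top corners of the handles are at about (298,190)-(299,227) and (356,190)-(356,227), and the coil is near (326,192).

Run:
```python
from h import *
T=np.load('pics/w7.npy');I=np.linalg.inv(T)
tl=lambda uv,z:(I@np.r_[pix('wrist',uv,z,T),1])[:3]
for n,uv,z in [('hl1',(298,190),109),('hl2',(299,227),109),('hr1',(356,190),109),('hr2',(356,227),109),('mid',(327,208),109),('coil',(326,192),70),('rim top',(324,118),65),('rim bot',(325,300),65)]: print(n,tl(uv,z),pix('wrist',uv,z,T))
im=cv2.imread('pics/w7.png',0).astype(float)
for v in (128,140,155,235,250,280): print(v,im[v,316:336].astype(int))
print('v scan',[ (v,im[v,296:362:6].astype(int).tolist()) for v in range(160,236,5)])
```

```text
hl1 [ 12.926 -12.058  95.421] [588.192 236.274 109.   ]
hl2 [-15.987 -11.712  95.421] [582.643 207.896 109.   ]
hr1 [12.948 30.576 95.425] [629.938 227.613 109.   ]
hr2 [-15.985  31.586  95.425] [625.035 199.08  109.   ]
mid [-0.893  9.389 95.423] [606.376 218.377 109.   ]
coil [  1.572   9.876 134.423] [607.358 220.69   70.   ]
rim top [ 63.517   7.831 139.422] [617.97  281.753  65.   ]
rim bot [-108.157   10.14   139.424] [585.273 113.206  65.   ]
128 [116 115 114 116 113  94  59  68  87  83 112 167 178 176 174 174 171 171
 171 170]
140 [114 114 114 115 115 102  55  54  74  76  71  82  82  85 116 166 173 170
 168 167]
155 [113 114 113 115 113 102  61  50  72  75  70  81  85  83  83  83  82  83
  81  81]
235 [179 179 173 156 137 130 116  71  65  85  93 115 147 151 149 150 150 155
 160 163]
250 [179 180 180 181 171 139 114  67  82 136 139 121 142 149 147 148 148 148
 150 160]
280 [180 180 180 180 180 182 181 155  96 125 143 113  63  47  50  50  49  50
  51  51]
v scan [(160, [112, 112, 113, 112, 116, 72, 83, 86, 83, 82, 82]), (165, [112, 113, 114, 114, 68, 72, 81, 85, 83, 84, 83]), (170, [112, 111, 115, 101, 59, 71, 71, 85, 81, 81, 83]), (175, [111, 112, 114, 107, 97, 93, 95, 83, 82, 83, 81]), (180, [112, 113, 112, 63, 58, 101, 69, 64, 78, 98, 128]), (185, [111, 86, 62, 61, 35, 48, 69, 61, 61, 81, 164]), (190, [89, 65, 62, 63, 39, 38, 66, 67, 62, 59, 109]), (195, [90, 61, 63, 62, 38, 37, 65, 67, 63, 62, 107]), (200, [91, 66, 64, 61, 39, 38, 66, 61, 68, 60, 103]), (205, [96, 70, 63, 62, 42, 36, 65, 63, 61, 61, 107]), (210, [119, 75, 64, 63, 60, 103, 70, 61, 63, 60, 103]), (215, [120, 79, 66, 91, 77, 92, 88, 168, 61, 63, 114]), (220, [123, 80, 123, 127, 140, 79, 154, 173, 169, 59, 105]), (225, [162, 103, 181, 180, 166, 89, 152, 172, 170, 162, 125]), (230, [179, 180, 180, 180, 138, 89, 152, 171, 169, 167, 172]), (235, [179, 179, 180, 180, 137, 93, 150, 170, 167, 167, 170])]
```

```bash
J="python3 -m jog"
$J '[[0,0.005,0.03,0,0,-0.01,0.0854],[0,0.004,0.03,0,0,0,0.0854],[0,0,0.03,0,0,0,0.0854],[0,0,0.02,0,0,0,0.0854],[0,0,0.004,0,0,0,0.0854]]' 
$J '[[0,0,0,0,0,0,0.0854],[0,0,0,0,0,0,0.0854],[0,0,0,0,0,0,0.0854]]'
python3 - <<'E'
from h import *
snap('wrist','w8');T=tool();print(T[:3,3],(np.linalg.inv(T)@[607,219.5,100,1])[:3])
T7=np.load('pics/w7.npy');P=T7@[0,9.2,95.4,1];print(P,(np.linalg.inv(T)@P)[:3])
E
```

```text
time_s: 15.55
eef_pos: [605.0, 219.4, 87.8]
ee_rot: [-0.001, 0.773, 0.635, -0.002]
force: [-0.5, -0.1, 0.2]
grip_width: 0.999
grip_force: 0.0
time_s: 15.85
eef_pos: [606.7, 220.1, 91.8]
ee_rot: [0.001, 0.773, 0.635, 0.001]
force: [-0.4, -0.2, -0.1]
grip_width: 0.997
grip_force: 0.0
[606.541 220.11   91.542] [-0.503  0.585 -8.457]
[606.373 219.289 109.023   1.   ] [ -0.826   0.027 -17.481]
```

```bash
J="python3 -m jog"
$J '[[0,0,0,0,0,0,0.055],[0,0,0,0,0,0,0.05],[0,0,0,0,0,0,0.045],[0,0,0,0,0,0,0.04],[0,0,0,0,0,0,0.035]]' 35
$J '[[0,0,0,0,0,0,0.03],[0,0,0,0,0,0,0.025],[0,0,0,0,0,0,0.02],[0,0,0,0,0,0,0.015],[0,0,0,0,0,0,0.015]]' 35
$J '[[0,0,0,0,0,0,0.015],[0,0,0,0,0,0,0.015],[0,0,0,0,0,0,0.015]]' 35
python3 - <<'E'
from h import *
snap('wrist','w9')
a=cv2.imread('pics/w8.png')[100:400,160:480];b=cv2.imread('pics/w9.png')[100:400,160:480]
cv2.imwrite('pics/c9.png',np.hstack([a,b]))
E
```

```text
time_s: 16.4
eef_pos: [606.9, 220.2, 91.7]
ee_rot: [0.001, 0.773, 0.635, 0.001]
force: [-1.0, 0.6, 6.3]
grip_width: 0.413
grip_force: 5.8
time_s: 16.9
eef_pos: [606.4, 220.6, 92.8]
ee_rot: [0.0, 0.773, 0.635, 0.001]
force: [-6.6, 0.4, 16.4]
grip_width: 0.232
grip_force: 34.6
time_s: 17.2
eef_pos: [606.3, 220.6, 92.8]
ee_rot: [0.0, 0.773, 0.635, 0.001]
force: [-7.0, 1.0, 16.4]
grip_width: 0.234
grip_force: 34.6
```

```bash
J="python3 -m jog"
$J '[[0,0,-0.004,0,0,0,0.015],[0,0,-0.006,0,0,0,0.015],[0,0,0,0,0,0,0.015]]'
$J '[[0,0,-0.015,0,0,0,0.015],[0,0,-0.025,0,0,0,0.015],[0,0,-0.03,0,0,0,0.015],[0,0,-0.03,0,0,0,0.015],[0,0,-0.03,0,0,0,0.015]]'
$J '[[0,0,-0.03,0,0,0,0.015],[0,0,0,0,0,0,0.015],[0,0,0,0,0,0,0.015]]'
python3 - <<'E'
from h import *
snap('wrist','w10');print(tool()[:3,3])
a=cv2.imread('pics/w9.png')[150:400,160:480];b=cv2.imread('pics/w10.png')[150:400,160:480]
s=eyes.capture('scene')[:,:,::-1];cv2.imwrite('pics/s10.png',s)
u,v=proj('scene',tool()[:3,3]-[0,0,20])[0].astype(int);print(u,v)
c=cv2.resize(s[v-40:v+40,u-50:u+50],(400,320),interpolation=cv2.INTER_CUBIC)
cv2.imwrite('pics/c10.png',np.vstack([np.hstack([a,b]),np.hstack([c,np.zeros((320,240,3),np.uint8)])]))
E
```

```text
time_s: 17.55
eef_pos: [606.4, 220.1, 100.9]
ee_rot: [0.0, 0.773, 0.635, 0.0]
force: [0.2, 0.1, -1.3]
grip_width: 0.223
grip_force: 34.4
time_s: 18.05
eef_pos: [605.9, 220.0, 232.4]
ee_rot: [0.0, 0.773, 0.635, 0.0]
force: [-0.4, -0.6, -1.1]
grip_width: 0.229
grip_force: 34.5
time_s: 18.35
eef_pos: [606.0, 220.0, 260.6]
ee_rot: [0.0, 0.773, 0.635, 0.0]
force: [0.1, 0.0, -1.3]
grip_width: 0.231
grip_force: 34.5
[605.694 219.957 259.479]
280 182
```

The force reading shows the clip's weight hanging on the tool, so it is held open. I'll carry it over to the card.

```bash
J="python3 -m jog"
$J '[[0,0,0,0,0,-0.09,0.015],[0,0,0,0,0,-0.09,0.015],[-0.03,0.003,0,0,0,0,0.015],[-0.037,0.003,0,0,0,0,0.015],[-0.037,0.003,0,0,0,0,0.015]]' >/dev/null
$J '[[-0.037,0.003,0,0,0,0,0.015],[-0.037,0.003,0,0,0,0,0.015],[-0.037,0.004,0,0,0,0,0.015],[-0.037,0.004,0,0,0,0,0.015],[-0.037,0.004,0,0,0,0,0.015]]'
$J '[[-0.037,0.003,0,0,0,0,0.015],[-0.035,0.003,0,0,0,0,0.015],[-0.03,0.003,0,0,0,0,0.015],[0,0,0,0,0,0,0.015],[0,0,0,0,0,0,0.015]]'
python3 - <<'E'
from h import *
T=snap('wrist','w11');print(T,sense()['grip_width'],sense()['force'])
im=cv2.imread('pics/w11.png')
a=cv2.resize(im[40:400,160:480],None,fx=1.65,fy=1.65,interpolation=cv2.INTER_CUBIC)
s=eyes.capture('scene')[:,:,::-1];cv2.imwrite('pics/s11.png',s)
u,v=proj('scene',T[:3,3]-[0,0,60])[0].astype(int);print(u,v)
c=cv2.resize(s[v-55:v+55,u-25:u+25],None,fx=5,fy=5,interpolation=cv2.INTER_CUBIC)
c=cv2.copyMakeBorder(c,0,a.shape[0]-c.shape[0],0,0,0) if c.shape[0]<a.shape[0] else c[:a.shape[0]]
o=np.hstack([a,c]);print(a.shape,c.shape,o.shape)
# edge of card: columns profile for code use
cv2.imwrite('pics/c11.png',o)
E
```

```text
time_s: 19.45
eef_pos: [628.0, -70.8, 259.0]
ee_rot: [-0.001, 0.713, 0.701, -0.001]
force: [-0.2, 0.7, -0.8]
grip_width: 0.23
grip_force: 34.5
time_s: 19.95
eef_pos: [635.5, -171.5, 258.9]
ee_rot: [-0.001, 0.713, 0.701, -0.0]
force: [0.6, 0.3, -1.0]
grip_width: 0.231
grip_force: 34.5
[[   0.017    1.      -0.002  635.464]
 [   1.      -0.017    0.001 -171.55 ]
 [   0.001   -0.002   -1.     258.937]
 [   0.       0.       0.       1.   ]] 0.23287406922100073 [-0.584  0.218 -1.037]
328 154
(594, 528, 3) (594, 250, 3) (594, 778, 3)
```

View pics/c11.png

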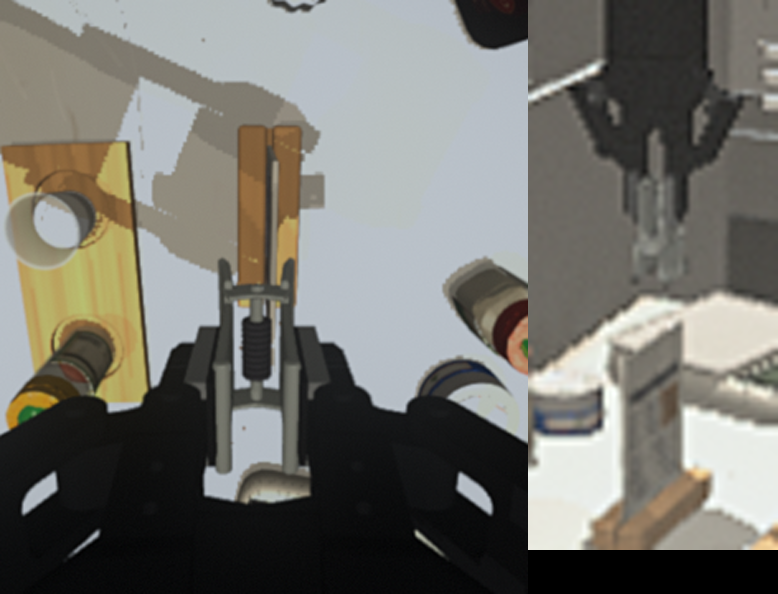

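The clip is held upright and open, with both handles parallel and centred on the pads at crop x≈258. The card's edge runs as a thin strip at crop x≈268-277, from y≈148 downwards. The cup and jar both stand in their recesses. I'll measure the strip numerically.

Run:
```python
from h import *
T=np.load('pics/w11.npy');I=np.linalg.inv(T);im=cv2.imread('pics/w11.png',0)
for v in list(range(122,140,3))+[150,160,170,180,190,240,250,260]: print(v,im[v,316:336])
for u in range(319,330,1): print(u,(I@np.r_[pix('wrist',(u,170),154,T),1])[1], end=' ')
print()
for v in (124,128,132,136):print(v,pix('wrist',(325,v),154,T))
print(proj('wrist',[[642.5,-121.5,154],[645.5,-121.5,154],[642.5,-121.5,24],[642.5,-174,154],[642.5,-174,24]],T))
# pin in tool coords from pixel, z_tool=23
a=lambda X,Y:(160+X/1.65,40+Y/1.65)
for p in [(225,440),(292,440),(257.5,345),(257,285),(257,392)]: print(p,(I@np.r_[pix('wrist',a(*p),T[2,3]-23 if p[0]!=225 and p[0]!=292 else T[2,3]+16,T),1])[:3])
```

```text
122 [101 102 104  98  86  78  91  98  91  72  87  98 103 106 111 110 104 103
 103 100]
125 [102 103 101  98  86  78  90  97  89  75  97 105 103 103 104 104 102 101
 101 101]
128 [101 102 102  98  85  73  75  80  79  70  86  96 100 103 105 105 107 116
 114 104]
131 [100 102 102  97  85  67  62  70  75  78  88  97 101 102 100 101 102 101
 101 101]
134 [100 102 101  95  85  66  60  62  70  76  80  91  99 101 101 102 101 103
 101 101]
137 [101 102 100  97  85  66  59  58  64  84 105 107 102  99 101 101 102 101
 101 101]
150 [113 111 109  97  81  60  54  53  82 130 153 148 121 102 101 101 102 100
 100 101]
160 [116 117 114 106  88  62  50  50  76 119 135 129 104 100 101 101 100 101
 100 100]
170 [114 115 114 103  84  61  51  52  78 120 134 122  95  90  94  94  98 107
 116 103]
180 [104 108 108  97  79  66  53  58  86 125 132 121 122 152 158 156 154 154
 153 153]
190 [103 104 101  87  69  60  50  61  96 129 134 131 139 155 157 156 154 153
 153 154]
240 [ 37  38  37  38  37  38  36  42  87 145 160 179 184 144  72  47  58  62
  64  65]
250 [ 44  43  44  41  41  38  34  48 107 170 181 190 178 120  58  46  50  58
  62  64]
260 [ 36  37  37  38  38  38  34  43  91 142 160 185 178 118  57  51  69  77
  78  78]
319 3.6395155608596497 320 4.392286589863829 321 5.1450586798255245 322 5.8978340047416395 323 6.650614738865102 324 7.403403056768298 325 8.156201133408217 326 8.909011144189435 327 9.661835265028685 328 10.414675672418412 329 11.16753454349157 
124 [ 644.132 -111.762  154.   ]
128 [ 644.106 -114.615  154.   ]
132 [ 644.08  -117.483  154.   ]
136 [ 644.054 -120.369  154.   ]
[[322.896 137.596]
 [326.984 137.531]
 [320.474 128.592]
 [323.595 206.169]
 [321.03  174.335]]
(225, 440) [-10.114  -7.079 -15.998]
(292, 440) [-10.088   9.93  -16.035]
(257.5, 345) [-1.518  1.257 22.995]
(257, 285) [18.639  1.081 23.022]
(257, 392) [-18.34    1.11   22.974]
```

```bash
J="python3 -m jog"
$J '[[-0.001,0.004,0,0,0,0,0.015],[0,0.004,0,0,0,0,0.015],[0,0,0.01,0,0,0,0.015],[0,0,0.01,0,0,0,0.015],[0,0,0,0,0,0,0.015]]'
python3 - <<'E'
from h import *
T=snap('wrist','w12');I=np.linalg.inv(T);im=cv2.imread('pics/w12.png',0)
print(T[:3,3])
for v in (110,120,130,140,150,160,170): print(v,im[v,308:332])
print([round((I@np.r_[pix('wrist',(u,150),154,T),1])[1],2) for u in range(312,326)])
E
```

```text
time_s: 20.55
eef_pos: [643.1, -172.2, 237.8]
ee_rot: [-0.002, 0.713, 0.701, -0.001]
force: [0.3, 1.4, -1.3]
grip_width: 0.229
grip_force: 34.5
[ 643.109 -172.193  237.8  ]
110 [121 121 121 122 121 121 120 121 120 122 122 121 121 121 121 121 122 121
 121 121 122 129 136 138]
120 [100 101 102 102 100  92  80  76  90  98  92  75  85 100 113 117 116 117
 116 117 114 110 105 104]
130 [100 100 100 101  98  91  78  67  73  78  77  77  87  96 100 100 100 100
 100 101 100 100 100 101]
140 [ 99 100 100 102  97  88  91 123 142 141 121  85  86  99 100 101 100  99
 100 100  99 100  99 100]
150 [107 101  98 100  97  80  81 131 156 150 120  83  86  99 100  99 101 101
 100  99 100  99  99 100]
160 [113 114 114 114 108  89  83 133 155 149 117  87  88  98 100  99 101 100
 101 100  99  99  99 101]
170 [113 113 115 114 106  84  76 116 133 127  99  81  83  89  91  95  97  99
 100 100  99  99  99  99]
[np.float64(-1.38), np.float64(-0.71), np.float64(-0.03), np.float64(0.64), np.float64(1.32), np.float64(1.99), np.float64(2.67), np.float64(3.34), np.float64(4.02), np.float64(4.69), np.float64(5.36), np.float64(6.04), np.float64(6.71), np.float64(7.39)]
```

Card edge centre is at tool y≈1.5 and the clip at ≈1.2, and the yaw is parallel. I'll descend.

```bash
J="python3 -m jog"
$J '[[0,0,0.01,0,0,0,0.015],[0,0,0.012,0,0,0,0.015],[0,0,0.012,0,0,0,0.015],[0,0,0.008,0,0,0,0.015],[0,0,0.003,0,0,0,0.015]]'
$J '[[0,0,0,0,0,0,0.015],[0,0,0,0,0,0,0.015],[0,0,0,0,0,0,0.015]]'
python3 - <<'E'
from h import *
T=snap('wrist','w13');I=np.linalg.inv(T);im=cv2.imread('pics/w13.png',0)
print(T[:3,3]);cv2.imwrite('pics/s13.png',eyes.capture('scene')[:,:,::-1])
for v in (120,130,140,150,160,170,180): print(v,im[v,304:332])
print([(u,round((I@np.r_[pix('wrist',(u,150),154,T),1])[1],2)) for u in range(310,324)])
E
```

```text
time_s: 21.1
eef_pos: [643.4, -172.5, 193.8]
ee_rot: [-0.001, 0.713, 0.701, -0.0]
force: [-0.7, 0.1, -1.0]
grip_width: 0.228
grip_force: 34.5
time_s: 21.4
eef_pos: [644.0, -172.7, 195.9]
ee_rot: [0.001, 0.713, 0.701, 0.0]
force: [-0.4, 0.5, -1.3]
grip_width: 0.227
grip_force: 34.5
[ 643.965 -172.693  195.911]
120 [ 97  98  99  99  99  99  94  85  73  71  87  95  90  75  79  88 100 110
 112 112 112 113 113 113 108 103 101 101]
130 [97 97 98 98 98 97 92 86 73 72 74 77 76 70 79 88 96 98 97 98 97 98 97 97
 97 97 98 97]
140 [96 97 97 98 98 97 93 82 70 68 72 72 66 65 80 91 96 97 97 98 98 98 98 97
 97 96 97 97]
150 [ 95  96  96  96  98  98  90  83  96 132 149 146 122  87  82  89  97  98
  97  98  98  96  98  97  96  97  96  97]
160 [ 96  96  96  97  97  96  88  74  97 136 150 147 118  79  81  91  97  97
  98  97  97  97  97  97  96  96  96  97]
170 [110 111 110 111 112 111  96  79  97 123 130 127 104  73  78  90  96  97
  97  98  98  97  96  96  95  95  97  96]
180 [109 109 111 110 111 110  93  73 100 123 129 129 109  74  73  83  87  88
  90  92  93  93  95  95  96  96  96  96]
[(310, np.float64(-2.04)), (311, np.float64(-1.5)), (312, np.float64(-0.95)), (313, np.float64(-0.41)), (314, np.float64(0.13)), (315, np.float64(0.68)), (316, np.float64(1.22)), (317, np.float64(1.76)), (318, np.float64(2.31)), (319, np.float64(2.85)), (320, np.float64(3.39)), (321, np.float64(3.94)), (322, np.float64(4.48)), (323, np.float64(5.02))]
```

```bash
J="python3 -m jog"
$J '[[0,0,0.003,0,0,0,0.015],[0,0,0.001,0,0,0,0.015],[0,0,0,0,0,0,0.015],[0,0,0,0,0,0,0.015],[0,0,0,0,0,0,0.015]]'
$J '[[0,0,0,0,0,0,0.015],[0,0,0,0,0,0,0.015],[0,0,0,0,0,0,0.015],[0,0,0,0,0,0,0.015],[0,0,0,0,0,0,0.015]]'
python3 - <<'E'
from h import *
a=cv2.imread('pics/w9.png',0);snap('wrist','w14')
print(tool()[:3,3])
for f in('w11','w14'):
  b=cv2.imread(f'pics/{f}.png',0)
  for (v0,v1,u0,u1) in [(225,285,302,330),(205,230,288,345),(270,290,288,345)]:
    r=cv2.matchTemplate(b[v0-12:v1+12,u0-12:u1+12],a[v0:v1,u0:u1],cv2.TM_CCOEFF_NORMED);_,m,_,l=cv2.minMaxLoc(r);print(f,m,l[0]-12,l[1]-12)
E
```

```text
time_s: 22.0
eef_pos: [643.8, -172.6, 191.4]
ee_rot: [0.0, 0.713, 0.701, 0.0]
force: [-0.5, 0.2, -1.2]
grip_width: 0.23
grip_force: 34.5
time_s: 22.5
eef_pos: [643.8, -172.6, 191.3]
ee_rot: [0.0, 0.713, 0.701, 0.0]
force: [0.7, -0.5, -1.7]
grip_width: 0.232
grip_force: 34.5
[ 643.791 -172.609  191.313]
w11 0.8650001287460327 0 0
w11 0.6286923885345459 0 0
w11 0.8350096940994263 0 0
w14 0.8059176206588745 0 0
w14 0.3967030942440033 0 0
w14 0.8470417857170105 0 0
```

The clip hasn't slipped in the grip since it left the rim. Its pin is about 14.5 mm above the card edge, it's centred, and there's no contact force. I'm handing in.

```bash
python3 -c "
from rig import finish_job
print(finish_job())"
```

```text
the job is handed in; nothing more can be done
None
```

The cup and jar are swapped and released, the cup upright in the recess in front of the card. The clip is held wide open astride the middle of the card's top edge, with no contact force measured, and the job was handed in at about 22.5 s; no verdict came back.

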